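# Pack the locksmith's call-out tray

## Task

Pack the call-out tray for the next lock job: set the brass lock cylinder in the red insert, the blue tape in the yellow insert and the brass-coloured cutter in the green insert, each the same way up as it is now and fully down on the floor of its recess, not on the rim. The black tape and the grey cutter stay behind, and the key remote in the white insert is already packed: leave these where they are.

Things in the scene. Friction and masses are not known exactly. Their poses are not given: they have to be found in the camera images.
- lock_cylinder: Brass double euro lock cylinder, loose, 160 g, standing upright with its round barrel on top: 17 wide (x) x 66 long (y) x 38 high mm. The barrel, 17 mm wide, lies 17 to 34 mm above the underside; below it the body is only 10 mm wide. Grip across x. Origin at the centre of its underside, z up. 
- blue_tape: Blue roll of tape lying flat, loose, 50 g, 64 mm diameter, 19 mm high; handle it as a solid disc, gripped across its diameter. Origin at the centre of its underside, z up. 
- brass_cutter: Brass-coloured capped cutter standing on its wide foot, loose, 30 g, 17 mm diameter, 37 mm high, with a thinner stem above (treat it as a 17 mm cylinder over its full height). Origin at the centre of its underside, z up. 
- black_tape: Look-alike, to be left alone: black roll of tape lying flat, loose, 60 mm diameter, 18 mm high. Origin at the centre of its underside, z up. 
- grey_cutter: Look-alike, to be left alone: grey capped cutter standing, loose, 17 mm diameter, 37 mm high. Origin at the centre of its underside, z up. (Mind the machines behind the things: a tall red and white key mill from about y = 0.05 to 0.35, x over 0.54, and a key duplicator right of it, x over 0.65; travel in front of them.)
- red_insert: Red insert, for the lock cylinder: rectangular recess 86 (x) x 36 (y) mm at its middle. Fixed, 96 x 96 x 14 mm, one of four in a fixed grey tray 206 x 206 x 17 mm (2 by 2, 98 mm apart, order varies). Origin: centre of its underside, 5 mm above the bench; z up. Recess floor 10 mm above the origin, rim top 14 mm (rim 4 mm high).
- yellow_insert: Yellow insert, for the blue tape: round recess 84 mm diameter at its middle. Fixed, 96 x 96 x 14 mm, one of four in a fixed grey tray 206 x 206 x 17 mm (2 by 2, 98 mm apart, order varies). Origin: centre of its underside, 5 mm above the bench; z up. Recess floor 10 mm above the origin, rim top 14 mm (rim 4 mm high).
- white_insert: White insert, holding the key remote already: rectangular recess 86 (x) x 52 (y) mm at its middle. Fixed, 96 x 96 x 14 mm, one of four in a fixed grey tray 206 x 206 x 17 mm (2 by 2, 98 mm apart, order varies). Origin: centre of its underside, 5 mm above the bench; z up. Recess floor 10 mm above the origin, rim top 14 mm (rim 4 mm high).
- key_fob: Black car key remote, loose, 31 x 69 x 13 mm, lying flat in the white insert at the start, its top about 28 mm above the bench; already packed, to be left there. Origin at the centre of its underside, z up. 
- green_insert: Green insert, for the brass cutter: round recess 38 mm diameter at its middle. Fixed, 96 x 96 x 14 mm, one of four in a fixed grey tray 206 x 206 x 17 mm (2 by 2, 98 mm apart, order varies). Origin: centre of its underside, 5 mm above the bench; z up. Recess floor 10 mm above the origin, rim top 14 mm (rim 4 mm high).

How it is judged (in metres and radians):
At the end, for the whole second after the job is handed in: Each of the three things at rest in its own insert, upright within 0.1 rad, its underside within 1.5 mm of the recess floor and its centre within 15 mm of the insert's centre; black tape, grey cutter and key remote within 20 mm of where they started (horizontal distance between lock_cylinder and red_insert below 0.015 m and z of lock_cylinder in the frame of red_insert between 0.0085 and 0.0115 m and angle between each of lock_cylinder, blue_tape, brass_cutter's own z axis and vertical below 0.1 rad and linear speed of each of lock_cylinder, blue_tape, brass_cutter below 0.02 m/s and horizontal distance between blue_tape and yellow_insert below 0.015 m and z of blue_tape in the frame of yellow_insert between 0.0085 and 0.0115 m and horizontal distance between brass_cutter and green_insert below 0.015 m and z of brass_cutter in the frame of green_insert between 0.0085 and 0.0115 m and distance of each of black_tape, grey_cutter, key_fob from where it was at the start of the episode below 0.02 m); the robot touches nothing.
It fails at once if the black tape is moved by more than 20 mm (distance of black_tape from where it was at the start of the episode above 0.02 m).
It fails at once if the grey cutter is moved by more than 20 mm (distance of grey_cutter from where it was at the start of the episode above 0.02 m).
It fails at once if the key fob is moved by more than 20 mm (distance of key_fob from where it was at the start of the episode above 0.02 m).
It also fails if it takes over 106 s, if anything falls off the work surface, if the arm or the gripper's body presses on something with over 40 N, if the wrist force passes 120 N, or if a joint passes its speed limit or range.

## Robot

A 6-joint arm with a two-finger parallel gripper is mounted at the origin on a cart in front of the work surface, level with it; the furniture and walls round the work are solid. World frame = base frame: x ahead of the robot, y to its left, z up, the work surface at z = 0. Lengths are in mm, angles in degrees, forces in N, time in s.
With the tool pointing down it reaches from about 350 to 850 mm from the base axis. Payload 8.1 kg.
Tool frame: the origin (TCP) lies at the very end of the fingers, on their centre line; the grasp point (between the pads) lies 19 mm behind it (r.grip_depth is the distance from the TCP to the grasp point, in mm); y points along the fingers, z is the direction in which the jaws open and shut, and the axes are right-handed (so a half turn about y gives the same grasp; the last joint's range is limited). The gripper opens to 85 mm and grips with 20 to 120 N. Pads are 22 mm wide; open, the fingers measure 114 mm over their backs; the gripper's body (76 mm by 85 mm) begins 54 mm behind the grasp point. The pads swing forward as they close: fully open they stand 13 mm farther back than shut.
Start: joints at [-68.663, 7.471, 85.268, -0, 87.261, -4.893], TCP at [265.205, -538.211, 231.292] pointing down, gripper open.
Joint ranges: [-169.43, 169.43], [-51.17, 129.36], [1.28, 143.12], [-76.62, 256.62], [0, 156.53], [-152.29, 152.29]. Speed limits (degrees/s): [136.94, 136.94, 159.86, 180, 180, 180].

## Interface

Orientations are given as [roll, pitch, yaw] about the fixed x, y, z axes, in that order (R = Rz(yaw) Ry(pitch) Rx(roll)).
In Python, from bench import readout, eyes, r gives the robot as it stands. The module is installed in compiled form; this text tells all that it offers.
- The arm moves only by the tool move_arm, never from a script. Its argument "motion" is text: rows parted by semicolons, each of 6 numbers parted by spaces: the shift along the world's x, y, z in cm, then the turn, a rotation vector about the world's x, y, z in degrees. A call has 1 to 10 rows; each row is the pose to reach, as a shift and turn from the pose commanded when the call began; what a row does not reach only later rows make up. A row lasts 1/12 s, in which the tool goes at most 41.7 mm and 7.16 degrees, less where a joint would pass 70% of its speed; a pose out of reach is approached as far as the arm can. A call with a gripper value outside its range is refused whole. "fingers" is the finger opening in cm, from 0 to 8.54, set as the call begins (left out, the last holds). The fingers move at their own pace and stop on an object; "squeeze" is the grip in N (left out, the last holds). Time passes only in rows, so rows that repeat a pose let the fingers close. It gives the time, the measured TCP pose, the force and the opening at its end, in the units of the state.
- readout.sense(): the state, without advancing time (a new reading comes with each control period).
- eyes.snapshot(name): name is "scene" or "side" or "wrist"; returns a dict with "image" (384x512x3 uint8, blue, green, red), "fx", "fy", "cx", "cy" (pixels), "world_to_cam" (4x4, takes a point from world to camera coordinates). Camera axes: x right, y down, z forward; pixel columns grow to the right and rows downward; lengths in mm; the calibration is good to about 2 mm. A picture is of the moment at which its call begins. There is no depth.
- r.hand_in(): hands the job in, once; it reports no verdict.
The state is a dict: "time": time; "joint_pos": joint angles; "qd": joint speeds; "joint_efforts": joint torques, N m; "tool_pos": TCP position; "tcp_rot": TCP orientation; "ft_force": force on the tool from outside, world axes, zero at the start; "wrist_torque": the same for the moment, N m; "finger_gap": finger opening in mm.
Only numpy, scipy, OpenCV 4.12 (cv2) and the standard library are available. Lean on these libraries where they do the work, as an engineer would, in place of code of your own. Each camera call takes 0.05 s, during which the arm holds its last target. There are 200 camera calls.

## Working session

There is one attempt and no reset: what is moved stays moved. The work goes in short steps, Python scripts to look and compute and a tool call to move; the robot and the scene stay as the last step left them, time stands still between calls to the robot, and variables do not carry over. Pictures are saved under pics/ and viewed, about 12 in all and at most 16, crops included, and the job is handed in when it is done.

Besides the shell and the picture viewer there is one more tool, called after "Call:" as name(argument=value, ...) on one line, values as JSON. move_arm: Moves the arm, as the interface text tells. Its arguments: {"type":"object","properties":{"motion":{"type":"string"},"fingers":{"type":"number"},"squeeze":{"type":"number"}},"required":["motion"]}

```bash
mkdir -p pics; cat > h.py <<'E'
import numpy as np, cv2
from bench import readout, eyes, r
def snap(n,f,crop=None,k=1):
    s=eyes.snapshot(n); im=s["image"]
    np.savez('pics/'+f+'.npz',**s)
    if crop: x0,y0,x1,y1=crop; im=im[y0:y1,x0:x1]
    im=cv2.resize(im,None,fx=k,fy=k,interpolation=cv2.INTER_CUBIC)
    cv2.imwrite('pics/'+f+'.png',im); return s
def ray(s,u,v,z):
    T=np.array(s["world_to_cam"]);R=T[:3,:3];t=T[:3,3]
    c=-R.T@t; d=R.T@np.array([(u-s["cx"])/s["fx"],(v-s["cy"])/s["fy"],1])
    return c+d*(z-c[2])/d[2]
def proj(s,p):
    T=np.array(s["world_to_cam"]); q=T[:3,:3]@np.array(p,float)+T[:3,3]
    return q[0]/q[2]*s["fx"]+s["cx"],q[1]/q[2]*s["fy"]+s["cy"]
E
python3 - <<'E'
from h import *
for n in("scene","side","wrist"):
    s=snap(n,n+"0",k=1.5); T=np.array(s["world_to_cam"]); print(n,s["fx"],(-T[:3,:3].T@T[:3,3]).round(),T[:3,:3].round(2).tolist())
a=[cv2.imread(f'pics/{n}0.png') for n in("scene","side")]
print(readout.sense())
E
```

```text
scene 446.72806932057085 [-182.  674.  686.] [[-0.71, -0.71, -0.0], [-0.37, 0.38, -0.85], [0.6, -0.6, -0.53]]
side 358.74226708358583 [ 115. -988.  504.] [[0.93, -0.37, -0.01], [-0.15, -0.36, -0.92], [0.34, 0.86, -0.39]]
wrist 284.6066168701672 [ 325. -508.  373.] [[0.44, -0.9, -0.0], [-0.86, -0.43, 0.27], [-0.24, -0.12, -0.96]]
{'time': 0.15, 'joint_pos': array([-6.86631809e+01,  7.50812058e+00,  8.53157060e+01,  3.74312153e-04,
        8.72607737e+01, -4.89330726e+00]), 'qd': array([ 0.0411319 , -0.07445261, -0.1397228 ,  0.03842897, -0.01153676,
        0.08911428]), 'joint_efforts': array([ 8.27052481e-04, -5.70060217e+01, -5.01157701e+01, -1.89726261e-04,
        9.69351386e-03, -7.01804055e-06]), 'tool_pos': array([ 265.05084237, -537.8076396 ,  230.44734495]), 'tcp_rot': array([-9.00842600e+01,  7.58893888e-03, -1.53769897e+02]), 'ft_force': array([ 0.56526378, -0.50858074,  0.34063756]), 'wrist_torque': array([-0.02005502, -0.04509081, -0.01192054]), 'finger_gap': 85.81797315027355}
```

View pics/scene0.png

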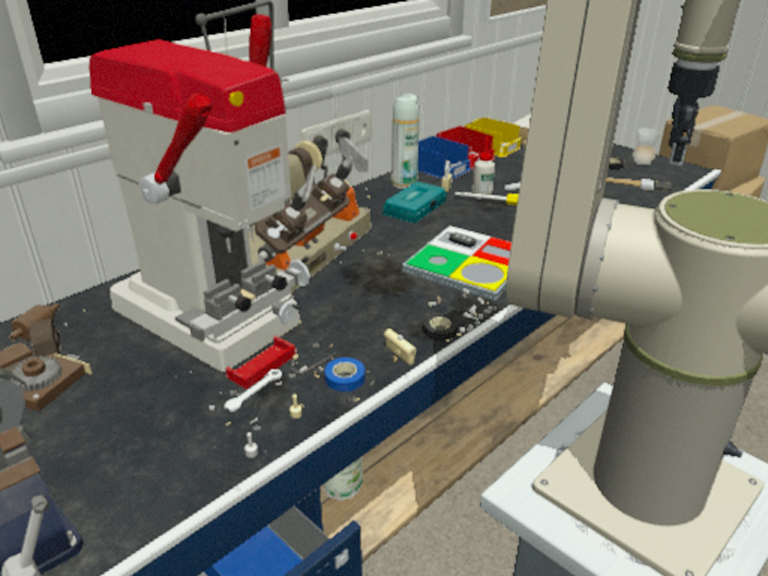

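View pics/side0.png

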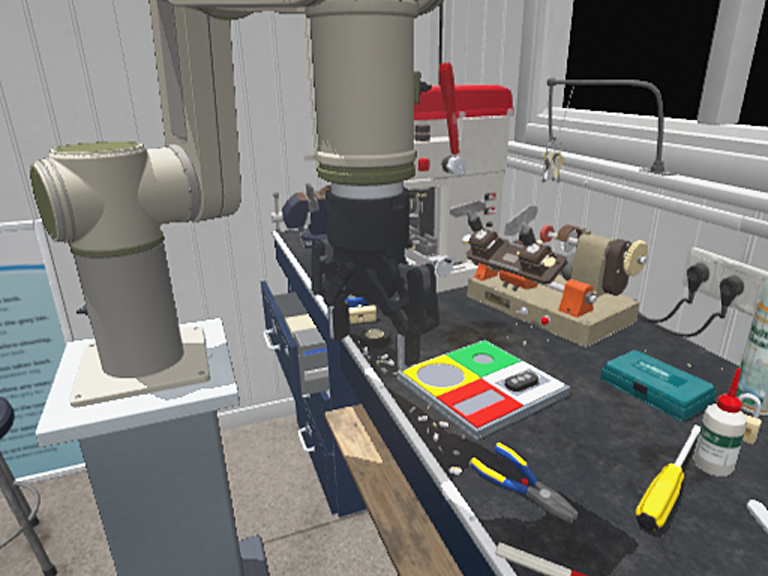

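The scene view shows the blue tape (345,373), lock cylinder (400,345), brass cutter (296,407), grey cutter (251,446) and black tape (440,325). The tray is at about (460,262). In the side view the tray is at (483,387), with green at the back, yellow left, red front and white right. Next I'll enlarge both.

```bash
python3 - <<'E'
from h import *
s=np.load('pics/scene0.npz');im=s["image"][205:315,150:310]
cv2.imwrite('pics/c1.png',cv2.resize(im,None,fx=5,fy=5,interpolation=cv2.INTER_CUBIC))
s=np.load('pics/side0.npz');im=s["image"][220:295,260:385]
cv2.imwrite('pics/c2.png',cv2.resize(im,None,fx=6,fy=6,interpolation=cv2.INTER_CUBIC))
E
```

```text
(no output)
```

View pics/c1.png

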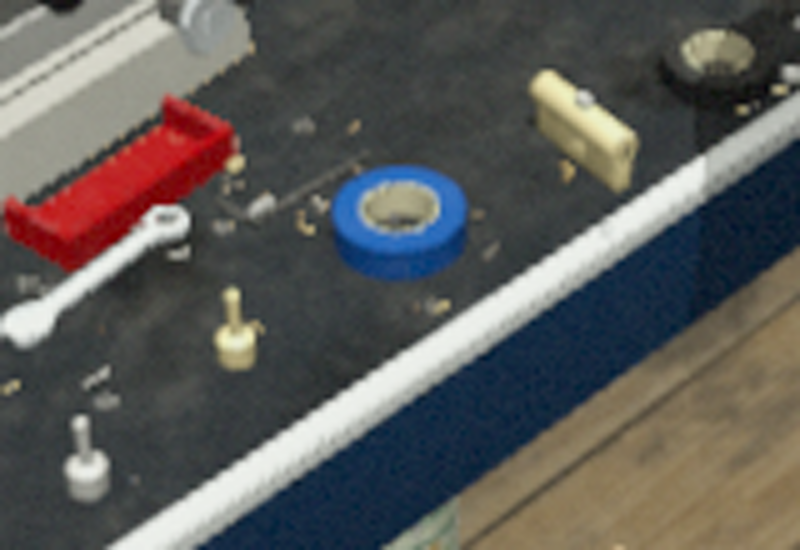

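View pics/c2.png

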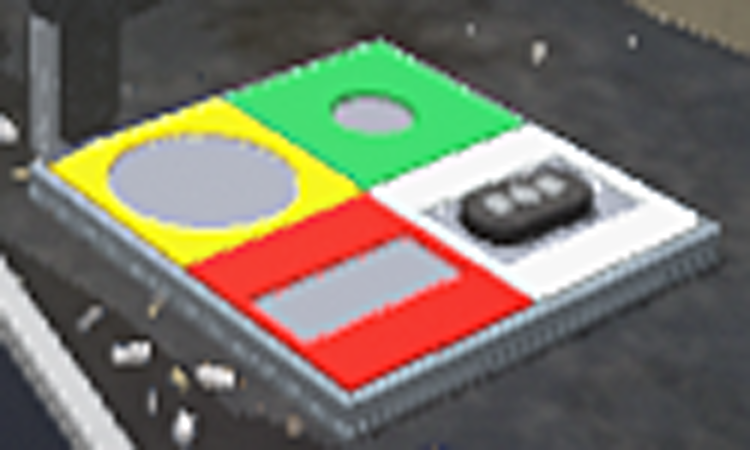

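```bash
python3 - <<'E'
from h import *
a=np.load('pics/scene0.npz');b=np.load('pics/side0.npz')
def A(x,y,z): return ray(a,150+(x+.5)/5-.5,205+(y+.5)/5-.5,z)[:2].round(1)
def B(x,y,z): return ray(b,260+(x+.5)/6-.5,220+(y+.5)/6-.5,z)[:2].round(1)
print('blue',A(400,212,19),'L/R',A(332,212,19),A(467,212,19))
print('brass',A(236,356,0),A(233,291,37)); print('grey',A(88,488,0),A(81,419,37)); print('black',A(717,52,18))
p,q=A(543,74,34),A(632,137,34);print('cyl',p,q,(p+q)/2,np.linalg.norm(p-q),np.degrees(np.arctan2(*(q-p)[::-1])))
C=[B(47,165,19),B(380,39,19),B(700,217,19),B(349,391,19)]
print('tray',C,np.mean(C,0),[np.linalg.norm(C[i]-C[i-1]) for i in range(4)],[np.degrees(np.arctan2(*(C[i]-C[i-1])[::-1])) for i in range(4)])
print('mid',B(363,189,19),'yel',B(203,181,15),'gr',B(372,115,15),'red',B(357,287,15), [B(*t,15) for t in((255,300),(410,238),(460,275),(303,341))],'fob',B(527,200,28))
E
```

```text
blue [444.2 124.5] L/R [467.1 147.1] [421.6 102.1]
brass [438.8 230.2] [438.9 228.5]
grey [419.8 325. ] [421.  322.9]
black [425.  -83.9]
cyl [460.2  10.9] [392.6  18.5] [426.4  14.7] 68.02587742910778 173.58539819266028
tray [array([ 419.3, -235. ]), array([ 612.9, -187.6]), array([ 654.2, -377.6]), array([ 461.1, -425.3])] [ 536.875 -306.375] [np.float64(194.83667519232614), np.float64(199.31813765937105), np.float64(194.4368535026218), np.float64(198.90424832064298)] [np.float64(102.38846315330854), np.float64(13.757366237212215), np.float64(-77.73647822839523), np.float64(-166.12444418891923)]
mid [ 536.1 -304.9] yel [ 479.1 -267.1] gr [ 575.6 -244.8] red [ 500.3 -362.9] [array([ 458.7, -355.4]), array([ 538.3, -340.1]), array([ 542.7, -371.2]), array([ 463.2, -386.7])] fob [ 586.5 -351. ]
```

Call:
move_arm(motion="4 14 -2 0 0 -8;8 28 -4 0 0 -16;8 28 -4 0 0 -16;8 28 -4 0 0 -16;8 28 -4 0 0 -16;8 28 -4 0 0 -16;8 28 -4 0 0 -16;8 28 -4 0 0 -16;8 28 -4 0 0 -16;8 28 -4 0 0 -16", fingers=8.5)

```text
time: 0.98
tool_pos: [345.3, -258.4, 191.5]
tcp_rot: [-90.0, -0.0, -169.7]
ft_force: [-0.6, -0.1, 1.0]
finger_gap: 85.1
```

Call:
move_arm(motion="8.1 27.3 -4.1 0 0 -16.6;8.1 27.3 -4.1 0 0 -16.6;8.1 27.3 -4.1 0 0 -16.6;8.1 27.3 -4.1 0 0 -16.6;8.1 27.3 -4.1 0 0 -16.6;8.1 27.3 -4.1 0 0 -16.6;8.1 27.3 -4.1 0 0 -16.6;8.1 27.3 -4.1 0 0 -16.6;8.1 27.3 -4.1 0 0 -16.6;8.1 27.3 -4.1 0 0 -16.6")

```text
time: 1.82
tool_pos: [426.6, 13.8, 150.3]
tcp_rot: [-90.0, -0.0, 173.6]
ft_force: [0.4, -0.3, -0.5]
finger_gap: 85.1
```

```bash
python3 - <<'E'
from h import *
print(readout.sense()); snap("wrist","w1",k=1.5); snap("scene","s1",crop=(150,130,350,300),k=4)
E
```

```text
{'time': 1.8167, 'joint_pos': array([-5.00164524e+00, -1.74834954e+01,  1.17298730e+02, -4.39382962e-02,
        8.02132241e+01,  9.13593184e+01]), 'qd': array([-1.95530657, -0.99537544,  0.24067926, -0.18215397,  0.17270649,
       -0.11032898]), 'joint_efforts': array([  1.66724224, -32.49980092, -48.62674713,   0.23752956,
        -0.0683046 ,   0.21551644]), 'tool_pos': array([426.55466788,  13.7879288 , 150.31176413]), 'tcp_rot': array([-8.99560419e+01, -2.74264682e-02,  1.73646505e+02]), 'ft_force': array([ 0.37213115, -0.27407064, -0.54262961]), 'wrist_torque': array([-0.001405  , -0.00207624, -0.04078723]), 'finger_gap': 85.13426885420927}
```

View pics/w1.png

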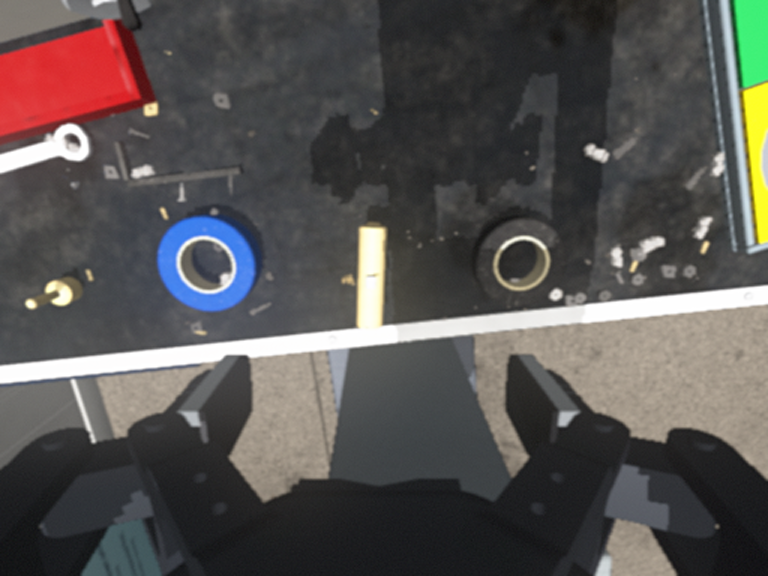

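The wrist view shows the cylinder from (372,222) to (371,328), the blue tape at (207,263), the brass cutter foot at (66,291) and the black tape at (516,258).

```bash
python3 - <<'E'
from h import *
a=np.load('pics/w1.npz')
def A(x,y,z): return ray(a,(x+.5)/1.5-.5,(y+.5)/1.5-.5,z)[:2].round(1)
p,q=A(373,224,34),A(371,328,34);print('cyl',p,q,(p+q)/2,np.linalg.norm(p-q),np.degrees(np.arctan2(*(p-q)[::-1])))
print('L/R',A(358.5,276,30),A(385.5,276,30))
print('blue',A(207,263,19),'brass top',A(31,304,37),'foot',A(66,291,12),'black',A(521,262,18))
E
```

```text
cyl [461.5  12.8] [395.2  21.8] [428.35  17.3 ] 66.90807126199351 -7.730455332336688
L/R [429.4  25.8] [427.5   8.8]
blue [446.5 124. ] brass top [436.1 231.6] foot [436.9 226.9] black [424.  -80.5]
```

Call:
move_arm(motion="0.1 0.2 -4 0 0 -0.8;0.1 0.2 -8 0 0 -0.8;0.1 0.2 -11 0 0 -0.8;0.1 0.2 -13 0 0 -0.8;0.1 0.2 -14.2 0 0 -0.8;0.1 0.2 -14.2 0 0 -0.8;0.1 0.2 -14.2 0 0 -0.8", fingers=5)

```text
time: 2.5
tool_pos: [426.8, 15.3, 8.2]
tcp_rot: [-90.0, -0.1, 172.7]
ft_force: [0.0, 0.2, -0.7]
finger_gap: 50.2
```

Call:
move_arm(motion="0 0 0 0 0 0;0 0 0 0 0 0;0 0 0 0 0 0;0 0 0 0 0 0;0 0 0 0 0 0;0 0 0 0 0 0;0 0 0 0 0 0;0 0 0 0 0 0", fingers=0.8, squeeze=40)

```text
time: 3.17
tool_pos: [428.7, 16.4, 9.8]
tcp_rot: [-90.0, 0.2, 172.9]
ft_force: [-0.4, -1.8, 7.2]
finger_gap: 16.5
```

```bash
python3 - <<'E'
from h import *
s=readout.sense();print(s["tool_pos"],s["tcp_rot"],s["ft_force"],s["finger_gap"]); snap("scene","s2",crop=(200,160,330,260),k=6)
E
```

```text
[428.68822919  16.43270164   9.8480979 ] [-8.99700368e+01  1.68956115e-01  1.72855167e+02] [-0.39810775 -1.77538086  7.18115497] 16.466618369352755
```

View pics/s2.png

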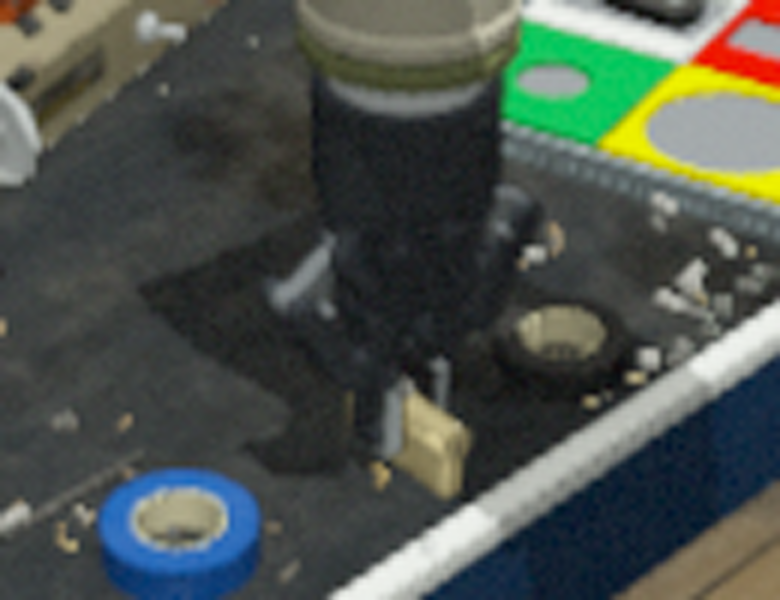

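```bash
python3 - <<'E'
from h import *
s=np.load('pics/s2.npz')
for x in(418,428,439):
  for z in(0,9,34): u,v=proj(s,(x,26,z)); print(x,z,round((u-200+.5)*6-.5),round((v-160+.5)*6-.5))
E
```

```text
418 0 399 482
418 9 399 465
418 34 400 416
428 0 381 472
428 9 382 455
428 34 382 406
439 0 363 461
439 9 363 443
439 34 363 395
```

Call:
move_arm(motion="0 0 2 0 0 0;0 0 5 0 0 0;0 0 9 0 0 0;1 -4 11 0 0 3;1.7 -8 12 0 0 6;2.4 -12 12 0 0 9;3.1 -16 12 0 0 12;3.9 -20 12 0 0 15;4.6 -24 12 0 0 18;4.6 -24 12 0 0 20")

```text
time: 4.05
tool_pos: [473.7, -229.9, 128.8]
tcp_rot: [-89.8, 0.0, -167.2]
ft_force: [0.4, -0.5, -1.9]
finger_gap: 16.2
```

Call:
move_arm(motion="0.9 -4 0 0 0 0;1.8 -8 0 0 0 0;2.7 -12 0 0 0 0;2.7 -14.2 0 0 0 0;2.7 -14.2 -3 0 0 0;2.7 -14.2 -5 0 0 0;2.7 -14.2 -5 0 0 0;2.7 -14.2 -5 0 0 0")

```text
time: 4.72
tool_pos: [499.0, -364.1, 76.8]
tcp_rot: [-90.2, -0.1, -167.2]
ft_force: [0.3, 0.5, -1.2]
finger_gap: 16.3
```

```bash
python3 - <<'E'
from h import *
s=readout.sense();print(s["tool_pos"],s["tcp_rot"],s["ft_force"],s["finger_gap"])
a=snap("wrist","w2",k=1); b=snap("side","d2")
im1=cv2.resize(a["image"],(400,300)) 
im1=cv2.resize(a["image"][0:300,60:460],(800,600));cv2.imwrite('pics/w2.png',im1)
cv2.imwrite('pics/d2.png',cv2.resize(b["image"][190:300,250:390],None,fx=5,fy=5,interpolation=cv2.INTER_CUBIC))
E
```

```text
[ 499.01107934 -364.07118997   76.77604352] [-9.01891240e+01 -1.34666132e-01 -1.67164221e+02] [ 0.33669882  0.4842421  -1.20415279] 16.260283457776755
```

View pics/w2.png

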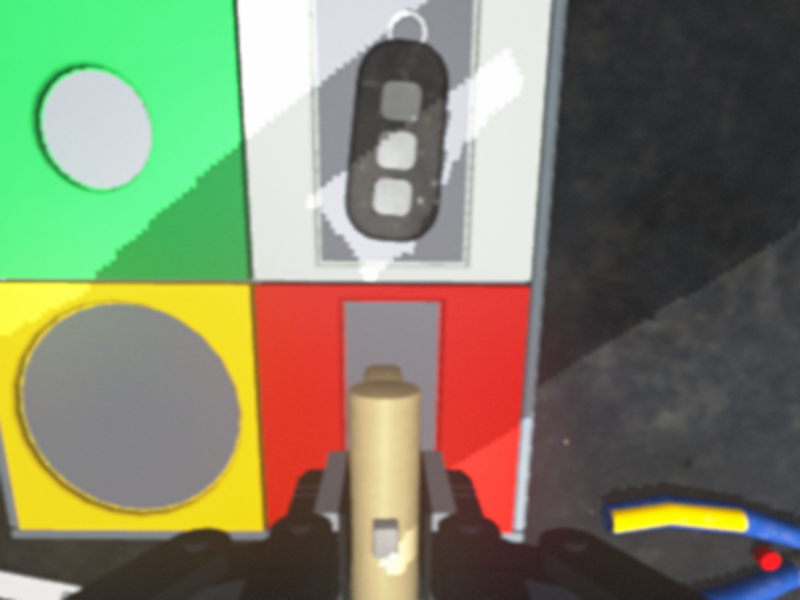

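View pics/d2.png

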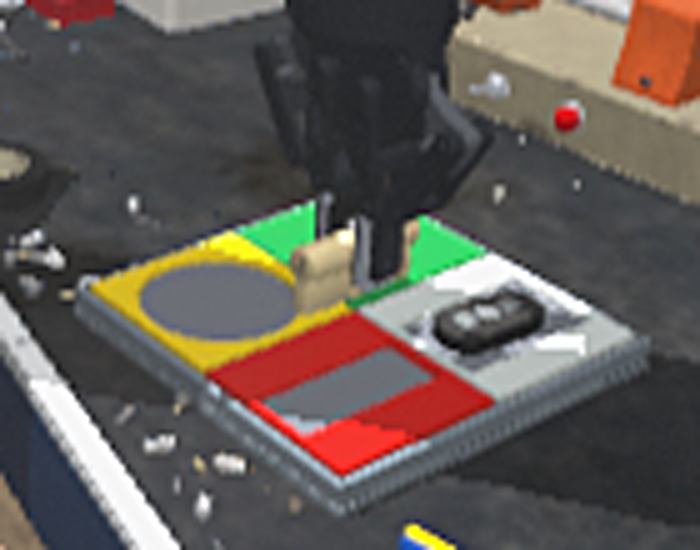

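```bash
python3 - <<'E'
from h import *
a=np.load('pics/w2.npz')
def A(x,y,z): return ray(a,60+(x+.5)/2-.5,(y+.5)/2-.5,z)[:2].round(1)
p,q,m=A(342,299,19),A(443,299,19),A(252,282,19)
print('red rec far edge',p,q,(p+q)/2,np.linalg.norm(p-q),np.degrees(np.arctan2(*(p-q)[::-1]))-90,'mid',m)
print('yel',A(130,407,17),'gr',A(96,128,17)); e=A(533,284,19);w=A(237,0,19);f=A(266,529,19)
print(e,np.degrees(np.arctan2(*(m-e)[::-1]))-90,f,w,np.degrees(np.arctan2(*(w-f)[::-1])))
print('cyl far end',A(385,385,102),'near L/R',A(349,450,93),A(421,450,93))
E
```

```text
red rec far edge [ 536.5 -339.9] [ 544.4 -374.4] [ 540.45 -357.15] 35.392937148532894 12.897546525598145 mid [ 535.4 -308.2]
yel [ 479.3 -270.8] gr [ 573.1 -250. ]
[ 556.3 -403.6] 12.356997246019262 [ 441.6 -329. ] [ 619. -290.] 12.398792428818936
cyl far end [ 532.4 -356.5] near L/R [ 512.3 -352.2] [ 516.1 -368.9]
```

Call:
move_arm(motion="-0.2 -0.1 -2 0 0 0;-0.2 -0.1 -3.5 0 0 0;-0.2 -0.1 -4.4 0 0 0;-0.2 -0.1 -4.8 0 0 0;-0.2 -0.1 -5 0 0 0;-0.2 -0.1 -5.1 0 0 0;-0.2 -0.1 -5.2 0 0 0;-0.2 -0.1 -5.2 0 0 0")

```text
time: 5.48
tool_pos: [498.7, -366.6, 27.2]
tcp_rot: [-89.9, 0.0, -167.2]
ft_force: [-0.4, -0.3, -0.7]
finger_gap: 16.0
```

Call:
move_arm(motion="0 0 -0.05 0 0 0;0 0 -0.1 0 0 0;0 0 -0.15 0 0 0;0 0 -0.2 0 0 0;0 0 -0.2 0 0 0;0 0 -0.2 0 0 0")

```text
time: 5.98
tool_pos: [498.4, -366.4, 24.9]
tcp_rot: [-90.0, 0.0, -167.2]
ft_force: [-3.0, 1.9, 5.3]
finger_gap: 16.0
```

Call:
move_arm(motion="0 0 0 0 0 0;0 0 0 0 0 0;0 0 0 0 0 0;0 0 0 0 0 0;0 0 2 0 0 0;0 0 5 0 0 0;0 0 8 0 0 0;0 0 10 0 0 0;0 0 10 0 0 0", fingers=4.5)

```text
time: 6.73
tool_pos: [500.9, -368.5, 130.6]
tcp_rot: [-89.6, 0.3, -167.2]
ft_force: [0.3, -0.6, 1.2]
finger_gap: 44.7
```

```bash
python3 - <<'E'
from h import *
s=readout.sense();print(s["tool_pos"],s["tcp_rot"],s["ft_force"],s["finger_gap"])
b=snap("side","d3")
cv2.imwrite('pics/d3.png',cv2.resize(b["image"][210:300,260:385],None,fx=6,fy=6,interpolation=cv2.INTER_CUBIC))
E
```

```text
[ 500.93381235 -368.54138338  130.62290461] [ -89.57307733    0.31218958 -167.16588388] [ 0.28444237 -0.62322593  1.23499865] 44.677519068342725
```

View pics/d3.png

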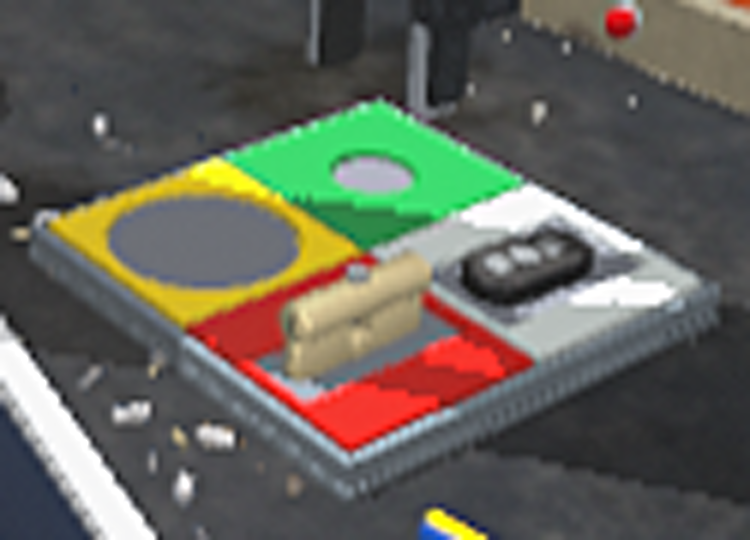

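```bash
python3 - <<'E'
from h import *
s=np.load('pics/d3.npz'); t=np.radians(12.6);ex=np.array([np.cos(t),np.sin(t)]);ey=np.array([-ex[1],ex[0]])
c=np.array([500.9,-368.5])
for sg in(-1,1):
 for k in(-11,11):
  for z in(130,140,150):
   p=c+sg*22.35*ey+k*ex; u,v=proj(s,(*p,z)); print(sg,k,z,round((u-260+.5)*6-.5),round((v-210+.5)*6-.5))
E
```

```text
-1 -11 130 401 126
-1 -11 140 403 102
-1 -11 150 405 77
-1 11 130 445 110
-1 11 140 447 86
-1 11 150 449 62
1 -11 130 320 81
1 -11 140 321 57
1 -11 150 322 33
1 11 130 363 66
1 11 140 364 42
1 11 150 365 19
```

Call:
move_arm(motion="-0.4 4 0 0 0 0;-0.8 8 0 0 0 0;-1.2 12 0 0 0 0;-1.6 16 0 0 0 0;-2 20 0 0 0 0;-2.4 24 0 0 0 0;-2.8 28 0 0 0 0;-3.2 32 0 0 0 0;-3.6 36 0 0 0 0;-4 40 0 0 0 0", fingers=8.5)

```text
time: 7.62
tool_pos: [456.7, 35.6, 123.0]
tcp_rot: [-90.0, -0.1, -167.2]
ft_force: [1.3, 1.0, -0.1]
finger_gap: 85.1
```

Call:
move_arm(motion="-1 4 0 0 0 0;-1.3 8 -1 0 0 0;-1.3 9 -4 0 0 0;-1.3 9 -6 0 0 0;-1.3 9 -7 0 0 0;-1.3 9 -7 0 0 0;-1.3 9 -7 0 0 0;-1.3 9 -7 0 0 0")

```text
time: 8.28
tool_pos: [446.0, 123.3, 55.2]
tcp_rot: [-90.0, 0.1, -167.2]
ft_force: [-0.5, 0.5, 1.4]
finger_gap: 85.0
```

```bash
python3 - <<'E'
from h import *
s=readout.sense();print(s["tool_pos"],s["tcp_rot"],s["ft_force"],s["finger_gap"])
a=snap("wrist","w4");cv2.imwrite('pics/w4.png',cv2.resize(a["image"],None,fx=1.5,fy=1.5,interpolation=cv2.INTER_CUBIC))
E
```

```text
[446.01314111 123.29004262  55.21546752] [-8.99939358e+01  6.08112483e-02 -1.67238607e+02] [-0.4580285   0.4641037   1.35648617] 84.95204248417367
```

View pics/w4.png

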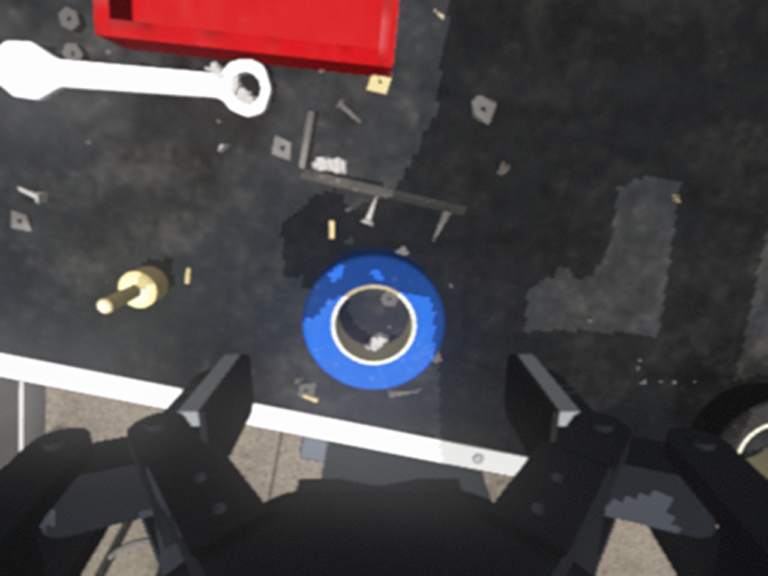

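The tape's top ring is centred at about (374,323), between the jaws at x 240 and 522. The brass cutter foot is at (142,288) with its stem tip at (105,305).

```bash
python3 - <<'E'
from h import *
a=np.load('pics/w4.npz')
def A(x,y,z): return ray(a,(x+.5)/1.5-.5,(y+.5)/1.5-.5,z)[:2].round(1)
print('blue',A(374,323,19),A(303,323,19),A(445,323,19),'stem',A(105,306,37),'foot',A(137,290,13),'jawmid',A(378,324,19))
E
```

```text
blue [446.6 125.5] [439.6 156.3] [453.5  94.8] stem [436.7 231.9] foot [436.4 232.3] jawmid [446.5 123.7]
```

Call:
move_arm(motion="0.1 0.1 -2 0 0 0;0.1 0.1 -4 0 0 0;0.1 0.1 -5 0 0 0;0.1 0.1 -5.5 0 0 0;0.1 0.1 -5.7 0 0 0;0.1 0.1 -5.7 0 0 0;0.1 0.1 -5.7 0 0 0")

```text
time: 8.92
tool_pos: [447.1, 124.8, -1.7]
tcp_rot: [-90.0, 0.1, -167.2]
ft_force: [1.2, 0.4, 0.6]
finger_gap: 85.1
```

Call:
move_arm(motion="0 0 0 0 0 0;0 0 0 0 0 0;0 0 0 0 0 0;0 0 0 0 0 0;0 0 0 0 0 0;0 0 0 0 0 0;0 0 0 0 0 0", fingers=5.6, squeeze=30)

```text
time: 9.5
tool_pos: [447.1, 124.9, -1.6]
tcp_rot: [-90.0, 0.1, -167.2]
ft_force: [-1.5, -1.0, 5.5]
finger_gap: 62.8
```

```bash
python3 - <<'E'
from h import *
a=snap("scene","s5");cv2.imwrite('pics/s5.png',cv2.resize(a["image"][180:280,180:300],None,fx=6,fy=6,interpolation=cv2.INTER_CUBIC))
t=np.radians(12.8);ex=np.array([np.cos(t),np.sin(t)]);ey=np.array([-ex[1],ex[0]])
c=np.array([446.5,124.5])
for k in(-11,11):
  for z in(0,5,10,20):
   p=c+32*ey+k*ex; u,v=proj(a,(*p,z)); print(k,z,round((u-180+.5)*6-.5),round((v-180+.5)*6-.5))
E
```

```text
-11 0 274 494
-11 5 274 484
-11 10 273 474
-11 20 272 454
11 0 228 474
11 5 228 464
11 10 227 454
11 20 226 434
```

View pics/s5.png

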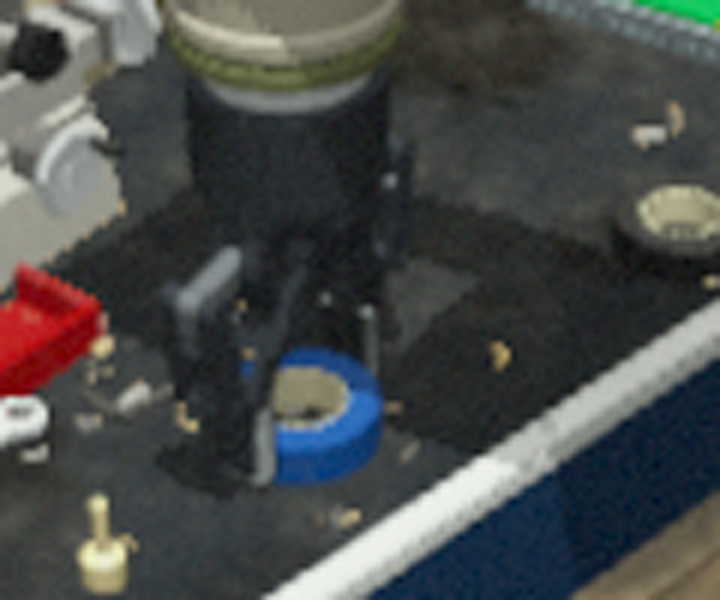

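The grip is on the tape, but the fingertips sit only about 4–5 mm above its underside, and the rim is 4 mm high. I'll regrip about 2 mm higher.

Call:
move_arm(motion="0 0 0 0 0 0;0 0 0 0 0 0;0 0 0.1 0 0 0;0 0 0.2 0 0 0;0 0 0.2 0 0 0", fingers=7.5)

```text
time: 9.97
tool_pos: [446.2, 124.8, -0.6]
tcp_rot: [-90.0, 0.0, -167.2]
ft_force: [-0.3, 0.2, -0.0]
finger_gap: 75.0
```

Call:
move_arm(motion="0 0 0 0 0 0;0 0 0 0 0 0;0 0 0 0 0 0;0 0 0 0 0 0;0 0 0 0 0 0;0 0 0 0 0 0", fingers=5.6, squeeze=40)

```text
time: 10.47
tool_pos: [446.5, 124.8, -0.3]
tcp_rot: [-90.0, 0.0, -167.2]
ft_force: [-1.8, -0.6, 5.5]
finger_gap: 62.1
```

Call:
move_arm(motion="0 0 2 0 0 0;0 0 5 0 0 0;0.2 -2 9 0 0 0;0.5 -6 10 0 0 0;0.8 -10 10 0 0 0;1.1 -14 10 0 0 0;1.5 -18 10 0 0 0;1.8 -22 10 0 0 0;2.2 -26 10 0 0 0;2.5 -30 10 0 0 0")

```text
time: 11.3
tool_pos: [470.9, -177.2, 99.2]
tcp_rot: [-90.0, 0.0, -167.2]
ft_force: [1.2, 0.6, -0.0]
finger_gap: 62.5
```

Call:
move_arm(motion="0.3 -4 0 0 0 0;0.7 -8 0 0 0 0;0.7 -9.5 0 0 0 0;0.7 -9.5 -3 0 0 0;0.7 -9.5 -5 0 0 0;0.7 -9.5 -5 0 0 0;0.7 -9.5 -5 0 0 0")

```text
time: 11.88
tool_pos: [476.8, -269.1, 47.8]
tcp_rot: [-90.2, -0.2, -167.2]
ft_force: [0.2, -0.3, -1.6]
finger_gap: 62.2
```

```bash
python3 - <<'E'
from h import *
s=readout.sense();print(s["tool_pos"],s["tcp_rot"],s["ft_force"],s["finger_gap"])
a=snap("wrist","w6");cv2.imwrite('pics/w6.png',cv2.resize(a["image"],None,fx=1.5,fy=1.5,interpolation=cv2.INTER_CUBIC))
E
```

```text
[ 476.78028903 -269.05511081   47.78745416] [-9.01794279e+01 -1.59390399e-01 -1.67168514e+02] [ 0.22540104 -0.31679311 -1.57525498] 62.22476157149396
```

View pics/w6.png

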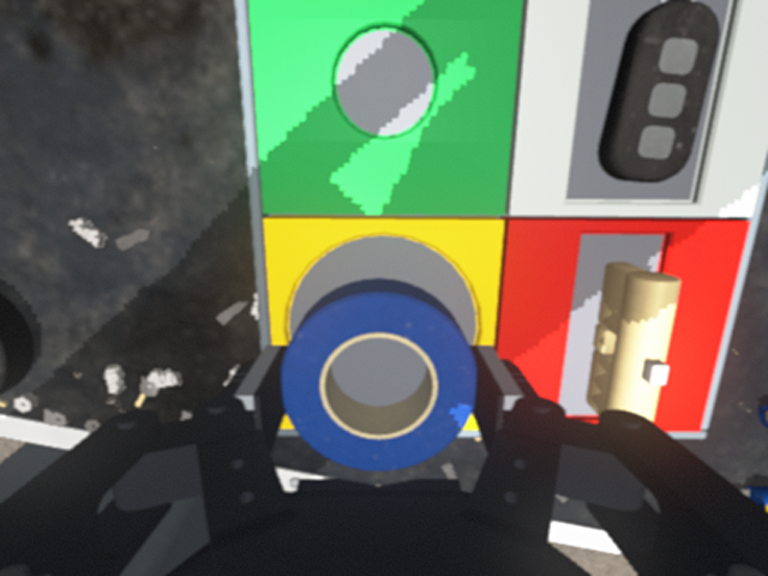

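```bash
python3 - <<'E'
from h import *
a=np.load('pics/w6.npz')
def A(x,y,z): return ray(a,(x+.5)/1.5-.5,(y+.5)/1.5-.5,z)[:2]
ex=np.array([.976,.217])
print('tape',A(379,375,67).round(1),A(283,375,67).round(1),A(476,375,67).round(1))
print('yel far->centre',(A(384,234,19)-42*ex).round(1),'corners',A(264,217,19).round(1),A(505,217,19).round(1),((A(264,217,19)+A(505,217,19))/2-48*ex).round(1),'gr',A(384.5,81,17).round(1),'red',((A(580,235,19)+A(664,235,19))/2-43*ex).round(1))
E
```

```text
tape [ 480.7 -268.2] [ 474.  -238.5] [ 487.6 -298.2]
yel far->centre [ 476.9 -270.9] corners [ 513.9 -213.7] [ 535.1 -307.1] [ 477.7 -270.8] gr [ 573.  -249.3] red [ 496.7 -364.3]
```

Call:
move_arm(motion="-0.1 -0.1 -1.5 0 0 0;-0.1 -0.1 -2.4 0 0 0;-0.1 -0.1 -2.9 0 0 0;-0.1 -0.1 -3.1 0 0 0;-0.1 -0.1 -3.2 0 0 0;-0.1 -0.1 -3.2 0 0 0;-0.1 -0.1 -3.2 0 0 0")

```text
time: 12.52
tool_pos: [477.6, -271.4, 17.9]
tcp_rot: [-90.0, 0.0, -167.2]
ft_force: [0.6, -0.2, 0.3]
finger_gap: 62.1
```

Call:
move_arm(motion="0 0 -0.1 0 0 0;0 0 -0.15 0 0 0;0 0 -0.2 0 0 0;0 0 -0.25 0 0 0;0 0 -0.3 0 0 0;0 0 -0.3 0 0 0;0 0 -0.3 0 0 0")

```text
time: 13.1
tool_pos: [477.3, -271.3, 14.8]
tcp_rot: [-90.0, 0.0, -167.2]
ft_force: [-2.1, 0.9, 5.6]
finger_gap: 62.6
```

Call:
move_arm(motion="0 0 0 0 0 0;0 0 0 0 0 0;0 0 0 0 0 0;0 0 0 0 0 0;0 0 2 0 0 0;0 0 5 0 0 0;0 0 8 0 0 0;0 0 10 0 0 0;0 0 10 0 0 0", fingers=7.6)

```text
time: 13.85
tool_pos: [480.1, -273.2, 120.1]
tcp_rot: [-89.6, 0.3, -167.2]
ft_force: [1.4, -1.2, 1.5]
finger_gap: 75.9
```

```bash
python3 - <<'E'
from h import *
s=readout.sense();print(s["tool_pos"],s["tcp_rot"],s["ft_force"],s["finger_gap"])
b=snap("wrist","w7");im=b["image"]
c=snap("side","d7")["image"][220:295,260:385]
cv2.imwrite('pics/w7.png',np.hstack([cv2.resize(im[0:300,100:500],(400,300)),cv2.resize(c,(400,300))]))
E
```

```text
[ 480.12212535 -273.23313081  120.07353209] [ -89.62824999    0.33799933 -167.16843199] [ 1.42498082 -1.18526487  1.54521127] 75.88300685943224
```

View pics/w7.png

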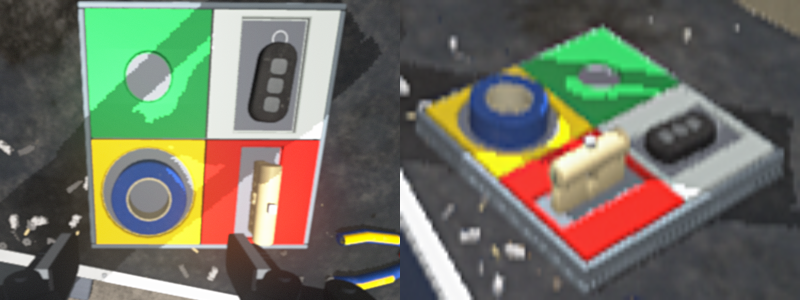

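The tape and cylinder are both seated in their recesses. The brass cutter is next, at (436.6, 231.5).

Call:
move_arm(motion="-0.3 4 0 0 0 0;-0.6 8 0 0 0 0;-1 12 0 0 0 0;-1.3 16 0 0 0 0;-1.6 20 0 0 0 0;-1.9 24 0 0 0 0;-2.2 28 0 0 0 0;-2.5 32 0 0 0 0;-2.9 36 0 0 0 0;-3.2 40 0 0 0 0", fingers=6)

```text
time: 14.78
tool_pos: [443.3, 130.4, 112.6]
tcp_rot: [-90.0, -0.2, -167.2]
ft_force: [0.3, -1.0, -0.0]
finger_gap: 60.2
```

Call:
move_arm(motion="-0.4 4 0 0 0 0;-0.8 8 0 0 0 0;-0.8 10.2 0 0 0 0;-0.8 10.2 -2 0 0 0;-0.8 10.2 -3 0 0 0;-0.8 10.2 -3 0 0 0;-0.8 10.2 -3 0 0 0;-0.8 10.2 -3 0 0 0")

```text
time: 15.45
tool_pos: [437.1, 229.9, 84.0]
tcp_rot: [-90.0, -0.1, -167.2]
ft_force: [-0.4, 0.7, 0.9]
finger_gap: 60.1
```

```bash
python3 - <<'E'
from h import *
s=readout.sense();print(s["tool_pos"],s["tcp_rot"],s["finger_gap"])
b=snap("wrist","w8")
p,q=proj(b,(436.6,231.5,12)),proj(b,(436.6,231.5,37));print(p,q)
cv2.imwrite('pics/w8.png',cv2.resize(b["image"][120:300,130:370],None,fx=3,fy=3,interpolation=cv2.INTER_CUBIC))
E
```

```text
[437.0600907  229.87077163  84.03894272] [-8.99843923e+01 -6.38580065e-02 -1.67243786e+02] 60.07312654752787
(np.float64(250.03102457922242), np.float64(200.57068631190234)) (np.float64(249.82302903522836), np.float64(211.22013216311535))
```

View pics/w8.png

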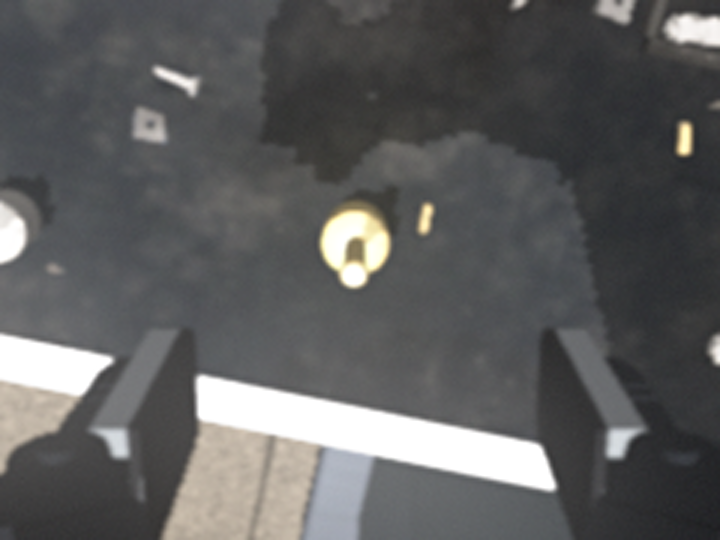

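Call:
move_arm(motion="0 0.1 -3 0 0 0;0 0.1 -5 0 0 0;0 0.1 -6.5 0 0 0;0 0.1 -7.2 0 0 0;0 0.1 -7.6 0 0 0;0 0.1 -7.6 0 0 0;0 0.1 -7.6 0 0 0")

```text
time: 16.08
tool_pos: [438.1, 231.9, 9.4]
tcp_rot: [-90.0, 0.1, -167.2]
ft_force: [0.2, -0.0, 0.9]
finger_gap: 59.8
```

Call:
move_arm(motion="0 0 0 0 0 0;0 0 0 0 0 0;0 0 0 0 0 0;0 0 0 0 0 0;0 0 0 0 0 0;0 0 0 0 0 0;0 0 0 0 0 0;0 0 0 0 0 0;0 0 0 0 0 0", fingers=1.2, squeeze=25)

```text
time: 16.83
tool_pos: [437.8, 232.0, 9.0]
tcp_rot: [-90.0, 0.1, -167.2]
ft_force: [-1.2, -0.4, 5.7]
finger_gap: 15.9
```

Call:
move_arm(motion="0 0 2 0 0 0;0 0 5 0 0 0;0 -3 8 0 0 0;0 -7 10 0 0 0;0 -11 10 0 0 0;0 -15 10 0 0 0;0 -19 10 0 0 0;0 -23 10 0 0 0;0 -27 10 0 0 0;1 -31 10 0 0 0")

```text
time: 17.67
tool_pos: [445.7, -79.9, 108.1]
tcp_rot: [-90.0, -0.0, -167.2]
ft_force: [0.6, 1.0, -0.9]
finger_gap: 16.2
```

Call:
move_arm(motion="2.5 -3 0 0 0 0;5 -6 0 0 0 0;7.5 -9 0 0 0 0;10 -12 0 0 0 0;12.5 -15 0 0 0 0;12.6 -17.1 -2 0 0 0;12.6 -17.1 -5 0 0 0;12.6 -17.1 -5 0 0 0;12.6 -17.1 -5 0 0 0")

```text
time: 18.42
tool_pos: [570.9, -248.0, 55.6]
tcp_rot: [-90.2, -0.3, -167.2]
ft_force: [-0.3, 0.5, -1.3]
finger_gap: 16.4
```

```bash
python3 - <<'E'
from h import *
s=readout.sense();print(s["tool_pos"],s["tcp_rot"],s["ft_force"],s["finger_gap"])
b=snap("wrist","w9");c=snap("side","d9")["image"][190:280,270:370]
cv2.imwrite('pics/w9.png',np.hstack([cv2.resize(b["image"][100:340,130:370],(400,400)),cv2.resize(c,(400,400))]))
E
```

```text
[ 570.91350628 -248.02682276   55.5879631 ] [ -90.2464649    -0.26509514 -167.19323114] [-0.34641458  0.46711808 -1.32629424] 16.393508295668887
```

View pics/w9.png

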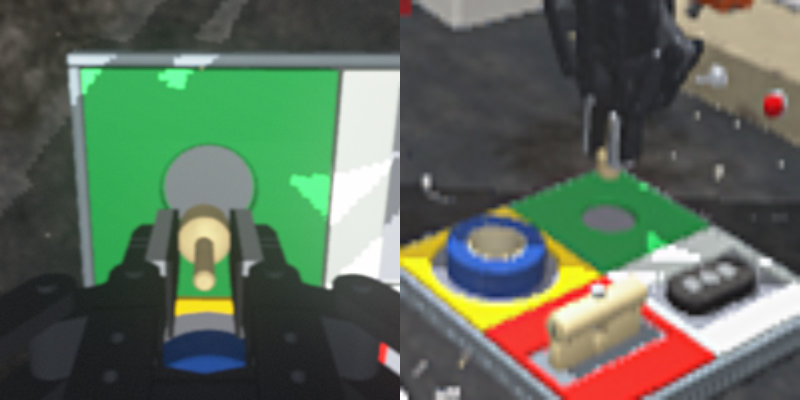

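Call:
move_arm(motion="0.1 -0.1 -1.5 0 0 0;0.1 -0.1 -2.4 0 0 0;0.1 -0.1 -2.9 0 0 0;0.1 -0.1 -3 0 0 0;0.1 -0.1 -3 0 0 0;0.1 -0.1 -3 0 0 0;0.1 -0.1 -3 0 0 0")

```text
time: 19.1
tool_pos: [574.6, -250.4, 28.9]
tcp_rot: [-90.0, 0.0, -167.2]
ft_force: [-0.5, 0.5, 0.4]
finger_gap: 16.1
```

Call:
move_arm(motion="0 0 -0.1 0 0 0;0 0 -0.2 0 0 0;0 0 -0.3 0 0 0;0 0 -0.35 0 0 0;0 0 -0.4 0 0 0;0 0 -0.4 0 0 0;0 0 -0.4 0 0 0")

```text
time: 19.68
tool_pos: [574.2, -250.2, 24.2]
tcp_rot: [-90.0, -0.0, -167.2]
ft_force: [-0.1, 0.2, -0.7]
finger_gap: 15.8
```

Call:
move_arm(motion="0 0 -0.05 0 0 0;0 0 -0.1 0 0 0;0 0 -0.1 0 0 0;0 0 -0.1 0 0 0")

```text
time: 20.02
tool_pos: [574.3, -250.2, 24.1]
tcp_rot: [-90.0, 0.0, -167.2]
ft_force: [-2.3, 1.2, 6.2]
finger_gap: 15.9
```

Contact came at the expected height. I'll release slowly, lift, and move back toward the robot.

Call:
move_arm(motion="0 0 0 0 0 0;0 0 0 0 0 0;0 0 0 0 0 0;0 0 0 0 0 0;0 0 2 0 0 0;0 0 5 0 0 0;0 0 9 0 0 0;0 0 12 0 0 0;-4 0 12 0 0 0;-8 0 12 0 0 0", fingers=4)

```text
time: 20.85
tool_pos: [496.7, -251.5, 146.9]
tcp_rot: [-89.7, 0.3, -167.1]
ft_force: [-0.7, -0.0, -0.3]
finger_gap: 40.0
```

Call:
move_arm(motion="0 2 2 0 0 0;0 5 4 0 0 0;0 8 4 0 0 0;0 8 4 0 0 0;0 8 4 0 0 0")

```text
time: 21.27
tool_pos: [494.5, -169.2, 183.7]
tcp_rot: [-90.0, 0.0, -167.0]
ft_force: [-0.7, -0.6, -0.4]
finger_gap: 40.3
```

```bash
python3 - <<'E'
from h import *
s=readout.sense();print(s["tool_pos"],s["ft_force"],s["finger_gap"])
c=snap("side","d10")["image"][190:300,255:395]; a=snap("scene","s10")
d=np.abs(a["image"].astype(int)-np.load('pics/scene0.npz')["image"]).max(2)
for n,p in(("grey",(420.5,324,15)),("black",(424.5,-82,9))):
    u,v=map(int,proj(a,p)); print(n,d[v-10:v+11,u-8:u+9].mean())
x=cv2.resize(c,(560,440),interpolation=cv2.INTER_CUBIC)
y=cv2.resize(a["image"][135:330,140:350],(237,220))
y0=cv2.resize(np.load('pics/scene0.npz')["image"][135:330,140:350],(237,220))
cv2.imwrite('pics/f.png',np.hstack([x,np.vstack([y0,y])]))
E
```

```text
[ 494.45065742 -169.23804385  183.72602858] [-0.68696241 -0.62291037 -0.36149855] 40.337821989462256
grey 3.1092436974789917
black 10.182072829131652
```

View pics/f.png

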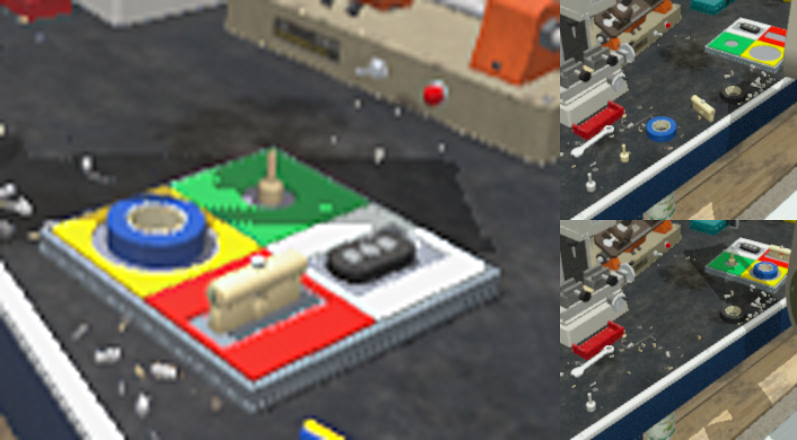

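All three stand upright in their recesses, and the look-alikes and the fob are where they were. Handing in.

```bash
python3 -c "
from bench import r
print(r.hand_in())"
```

```text
the job is handed in; nothing more can be done
None
```

The lock cylinder is in the red insert, the blue tape in the yellow and the brass cutter in the green. I handed the job in at about 21 s on the robot's clock; no verdict was reported.

- **Seating:** each piece was lowered until a light contact of about 5–6 N, at a height within about 0.3 mm of its recess floor, then released. The last pictures show all three upright inside their recesses. Going by the tool positions at release, I estimate they are within about 3 mm of their insert centres.
- **Left alone:** the grey cutter and black tape look unmoved between the first and last views. The black tape's patch differed more in the image comparison; I put that down to the arm's shadow and did not measure the tape again. I judged the key remote by eye only.
- **Correction made:** I regripped the blue tape once, about 2 mm higher, so the fingertips would clear the rim.
- **Disagreement:** position estimates from the different cameras differed by 2–5 mm, well inside the 15 mm allowed.

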